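# Hang the wash-vial rack on the column oven's side screw

## Robot

A 6-joint arm with a two-finger parallel gripper is mounted at the origin on the work surface. World frame = base frame: x ahead of the robot, y to its left, z up, the work surface at z = 0. Lengths are in m, angles in rad, forces in N, time in s.
With the tool pointing down it reaches from about 0.375 to 0.9 m from the base axis. Payload 3.1 kg.
Tool frame: the origin (TCP) lies at the centre of the arm's flange, where the gripper is bolted on; the fingertips stand 182 mm ahead of it and the grasp point (between the pads) lies 164 mm ahead of it; z points along the fingers, y is the line along which they close (so a half turn about z gives the same grasp; the last joint's range is limited). The gripper opens to 87 mm and grips with 3 to 60 N. Pads are 19 mm wide; open, the fingers measure 117 mm over their backs; the gripper's body (75 mm by 190 mm) begins 51 mm behind the grasp point.
Start: joints at [-1.524, 0.527, 1.433, -0, 1.181, -0.178], TCP at [0.139, -0.609, 0.405] pointing down, gripper open.
Joint ranges: [-3.08, 3.08], [-0.75, 2.2], [0.22, 2.44], [-1.43, 4.57], [0, 2.65], [-2.85, 2.85]. Speed limits (rad/s): [2.79, 2.79, 3.14, 3.14, 3.14, 3.14].

## Interface

Orientations are given as a unit quaternion [x, y, z, w].
In Python, from rig import * gives the robot as it stands.
- The arm moves only by the tool move_arm, never from a script. Its argument "commands" is a list that holds one entry, the list of rows, each a list of 6 numbers: the shift along the tool's x, y, z in units of 40 mm (1.0 is 40 mm), then the turn, a rotation vector about the tool's x, y, z in rad. A call has 1 to 12 rows; each row is the pose to reach, as a shift and turn from the pose commanded when the call began, along the tool's axes at that moment; what a row does not reach only later rows make up. A row lasts 1/8 s, in which the tool goes at most 62.5 mm and 10.7 degrees, less where a joint would pass 70% of its speed; a pose out of reach is approached as far as the arm can. A call with a gripper value outside its range is refused whole. "claw" is the closure, from -1 (fully open) to 1 (shut), so that 0 is half open, set as the call begins (left out, the last holds). The fingers move at their own pace and stop on an object; "squeeze" is the grip in N (left out, the last holds). Time passes only in rows, so rows that repeat a pose let the fingers close. It gives the time, the measured TCP pose, the force, the opening and the grip force at its end, in the units of the state.
- get_obs(): the state, without advancing time (a new reading comes with each control period).
- camera(name): name is "scene" or "top"; returns a dict with "pixels" (480x640x3 uint8, blue, green, red), "range_z" (480x640 float32, m along the optical axis (not along the pixel's ray), 0 where there is no reading), "camera_matrix" (3x3 intrinsics, pixels), "extrinsics" (4x4, takes a point from world to camera coordinates). Camera axes: x right, y up, looking along -z (the intrinsics and any distortion apply to the point x, -y, -z); pixel columns grow to the right and rows downward; lengths in m; the calibration is good to about 2 mm. A picture is of the moment at which its call begins.
- hand_in(): hands the job in; it is judged then, once.
The state is a dict: "time": time; "q": joint angles; "joint_velocities": joint speeds; "joint_torque": joint torques, N m; "position": TCP position; "tool_rot": TCP orientation; "ft_force": force on the tool from outside, world axes, zero at the start; "moment": the same for the moment, N m; "grip_width": finger opening in m; "grip_force": force on a finger pad.
Only numpy, scipy, OpenCV 4.12 (cv2) and the standard library are available. Lean on these libraries where they do the work, as an engineer would, in place of code of your own. Each camera call takes 0.05 s, during which the arm holds its last target. There are 200 camera calls.

## Task

Take the empty blue wash-vial rack standing on the bench, pass the round hole of its keyhole plate over the screw head on the side panel of the white column oven, and slide it down until the screw is fully home at the end of the narrow slot. The rack must hang upright and flat on the panel; go gently on the instrument, and leave everything else on the bench where it is.

Things in the scene. Friction and masses are not known exactly. Their poses are not given: they have to be found in the camera images.
- rack: wash-vial rack to hang, 0.23 to 0.38 kg: aluminium angle (upright plate 68 mm wide, 94 tall, 4 thick; foot 85 deep) with a blue block on the foot. Origin: centre of its underside; +z up, +x towards the plate, whose outer (back) face is at x = +45 mm. The plate's keyhole is on the centre line y = 0: a 17 mm round hole, and running up from it a 9 mm wide slot
- rack_block (a point): middle of the top of the rack's blue block, the place to grip: 62 mm above the underside, at x = -14 mm in the rack's frame. The block is solid (six shallow dark wells on top), 40 mm wide in y, 46 mm deep in x, and reaches down to the 4 mm foot; 22 mm of free room between block and plate
- rack_hole (a point): middle of the 17 mm round hole, on the plate's back face, 58 mm above the rack's underside
- rack_slot_end (a point): point on the plate's back face, 76 mm above the rack's underside, 18 mm above the middle of the round hole: where the screw's axis is when the rack is fully home
- module: white column oven, fixed, 400 x 435 mm, 140 mm tall, bottles in a tray on its roof. Its plain side panel is the local x = 0 plane and looks to -x; origin on the bench under the middle of the panel, +y along the panel, +z up. The cover is light: push on the oven or its screw with no more than 20 N (the contact forces, with the spring's own pinch, must stay below 40 N in all)
- panel (a point): point on the panel, 112 mm above the bench, at y = +30 mm of the oven. The screw's axis is square to the panel at exactly this height but up to 15 mm to either side (local y): it is clamped somewhere in a level adjusting slot, so its place must be seen or felt. Dark head 14 mm across, its flat front 10 mm out from the panel; shank 6 mm
- screw (a joint): how far the screw head is drawn out of its rest position (m, 0 to 0.004). A spring of about 4 N draws it in. At rest 3 mm are free between the coned back of the head and the panel; the 4 mm plate, flat on the panel, wedges the head out about 1 mm as it slides down and is then pinched: sliding drags with up to 10 N and the rack stays where on the slot it is left
- vial_tray: bystander: white tray 80 x 110 mm with amber blue-capped vials, 42 mm tall; origin: centre of its underside
- reagent: bystander: amber reagent bottle with a red cap, 86 mm across, 165 mm tall; origin: centre of its underside
- wash_bottle: bystander: clear wash bottle with a blue cap and bent spout, 64 mm across, 180 mm tall; origin: centre of its underside
- beaker: bystander: glass beaker, 68 mm across, 85 mm tall; origin: centre of its underside
- driver: bystander: orange-handled screwdriver lying on the bench; origin: under its middle
- tip_box: bystander: pipette-tip box with a green lid, 124 x 84 x 66 mm; origin: centre of its underside
- vial_carton: bystander: cardboard carton, 100 x 75 x 55 mm; origin: centre of its underside

How it is judged:
By the outcome, as a careful person would: the job done as asked, in the order asked, and still so for the second after the job is handed in, with the robot touching nothing.
It also fails if it takes over 64 s, if anything falls off the work surface, if the arm or the gripper's body presses on something with over 40 N, if the wrist force passes 120 N, or if a joint passes its speed limit or range.

## Working session

There is one attempt and no reset: what is moved stays moved. The work goes in short steps, Python scripts to look and compute and a tool call to move; the robot and the scene stay as the last step left them, time stands still between calls to the robot, and variables do not carry over. Pictures are saved under pics/ and viewed, at most 10 in all, crops included, and the job is handed in when it is done.

Besides the shell and the picture viewer there is one more tool, called after "Request:" as name(argument=value, ...), one argument or row to a line, values as JSON. move_arm: Moves the arm, as the interface text tells. Its arguments: {"type":"object","properties":{"commands":{"type":"array","items":{"type":"array","items":{"type":"array","items":{"type":"number"}}}},"claw":{"type":"number"},"squeeze":{"type":"number"}},"required":["commands"]}

```bash
mkdir -p pics; ls; cat > h.py <<'E'
from rig import *
import numpy as np, cv2
from scipy.spatial.transform import Rotation as R
def pts(c):
    K=c["camera_matrix"];E=np.array(c["extrinsics"]);d=c["range_z"]
    v,u=np.mgrid[0:480,0:640]
    P=np.stack([(u-K[0][2])/K[0][0]*d,-(v-K[1][2])/K[1][1]*d,-d],-1)
    W=(P-E[:3,3])@E[:3,:3]
    W[d==0]=np.nan
    return W
def proj(c,p):
    K=np.array(c["camera_matrix"]);E=np.array(c["extrinsics"])
    q=E[:3,:3]@np.array(p)+E[:3,3]
    return K[0,0]*q[0]/-q[2]+K[0,2], K[1,1]*-q[1]/-q[2]+K[1,2]
E
python3 - <<'E'
from h import *
for n in("scene","top"):
    c=camera(n);cv2.imwrite(f"pics/{n}0.png",c["pixels"]);print(np.round(c["camera_matrix"],1),np.round(c["extrinsics"],3),(c["range_z"]>0).mean())
    np.savez(f"{n}0.npz",**c)
print(get_obs())
E
```

```text
pics
[[613.8   0.  318.7]
 [  0.  613.8 244.8]
 [  0.    0.    1. ]] [[ 0.063  0.998 -0.013 -0.21 ]
 [-0.528  0.044  0.848  0.201]
 [ 0.847 -0.047  0.53  -1.598]
 [ 0.     0.     0.     1.   ]] 0.996044921875
[[460.8   0.  327.5]
 [  0.  460.8 234.4]
 [  0.    0.    1. ]] [[ 0.029 -0.999 -0.02   0.169]
 [ 0.987  0.026  0.158 -0.563]
 [-0.157 -0.025  0.987 -1.039]
 [ 0.     0.     0.     1.   ]] 0.995947265625
{'time': 0.1, 'q': array([-1.52449632e+00,  5.28366705e-01,  1.43377836e+00, -5.16772060e-06,
        1.18141119e+00, -1.78496021e-01]), 'joint_velocities': array([ 3.79427621e-04, -9.18785843e-04, -3.13480677e-03, -9.66154597e-04,
        3.16010827e-04,  1.74175579e-05]), 'joint_torque': array([ 1.68751544e-04, -4.40984559e+01, -1.77151465e+01,  6.34095026e-02,
        5.33703156e-02, -4.61381546e-05]), 'position': array([ 0.13933306, -0.60895022,  0.4038718 ]), 'tool_rot': array([ 9.93689401e-01,  1.12162427e-01,  6.24633854e-05, -9.79811827e-04]), 'ft_force': array([-0.55814542,  0.52718764,  0.040442  ]), 'moment': array([-0.03898492,  0.02148955, -0.02695441]), 'grip_force': 0.0, 'grip_width': 0.08692327871314783}
```

View pics/scene0.png

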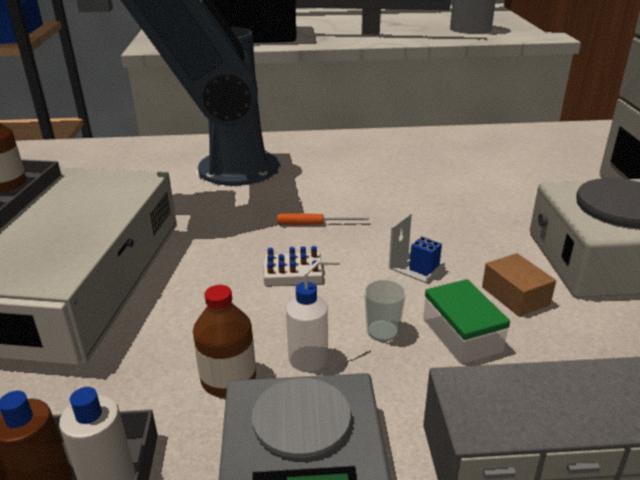

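View pics/top0.png

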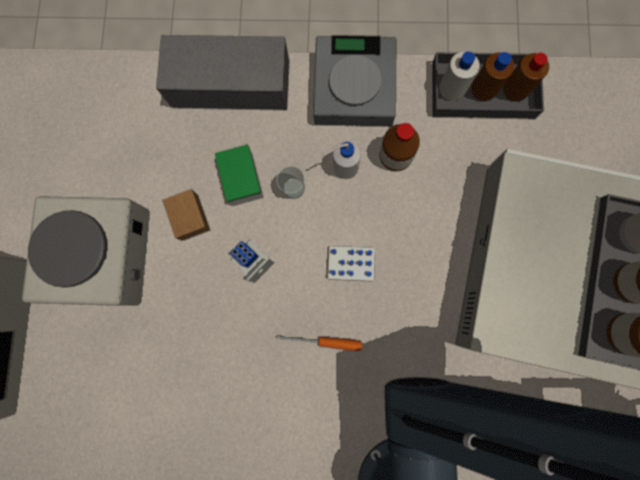

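The scene view shows the rack at about (415,250), with its plate facing the robot side. The oven is on the left with the dark screw at (125,246), and in the top view that panel faces the rack at x≈480.

```bash
python3 - <<'E'
from h import *
S=dict(np.load("scene0.npz"));T=dict(np.load("top0.npz"))
WS=pts(S);WT=pts(T)
for n,c,W,(u0,v0,u1,v1) in(("S",S,WS,(380,200,450,285)),("T",T,WT,(220,230,280,290))):
    sub=W[v0:v1,u0:u1].reshape(-1,3);px=c["pixels"][v0:v1,u0:u1].reshape(-1,3).astype(int)
    blue=(px[:,0]>px[:,2]+40)
    b=sub[blue];print(n,"blue",len(b),np.nanpercentile(b[:,2],[5,50,95]))
    t=b[b[:,2]>.055];t=t[t[:,2]<.068]
    r=cv2.minAreaRect((t[:,:2]*1000).astype(np.float32));print("blocktop",t.mean(0),r,len(t))
    h=sub[(sub[:,2]>.07)&(sub[:,2]<.12)];print("plate>70",h.mean(0),len(h),h[:,2].max())
    print(cv2.minAreaRect((h[:,:2]*1000).astype(np.float32)))
    h=sub[(~blue)&(sub[:,2]>.02)&(sub[:,2]<.085)]
    print("plate lower", cv2.fitLine((h[:,:2]*1000).astype(np.float32),cv2.DIST_HUBER,0,.01,.01).ravel())
# panel from scene
W=WS[175:360,60:180].reshape(-1,3)
m=(W[:,2]>.02)&(W[:,2]<.13)
p=W[m]
best=p
import numpy.random as rr
rng=rr.default_rng(0);bi=None
for _ in range(300):
    a=p[rng.choice(len(p),3,False)];n=np.cross(a[1]-a[0],a[2]-a[0]);n/=np.linalg.norm(n)+1e-12
    if abs(n[2])>.3: continue
    i=abs((p-a[0])@n)<.004
    if bi is None or i.sum()>bi.sum(): bi=i
q=p[bi];c=q.mean(0);n=np.linalg.svd(q-c,full_matrices=False)[2][2]
n*=np.sign(n[1]);print("panel",c,n,bi.sum(),np.std((q-c)@n), "yaw of normal",np.degrees(np.arctan2(n[1],n[0])))
along=np.array([n[1],-n[0],0]);along/=np.linalg.norm(along);
s=(q-c)@along;print("extent",s.min(),s.max())
d=(WS-c)@n
rg=(d>.005)&(d<.016)&(WS[...,2]>.09)&(WS[...,2]<.13);rg[:175]=0;rg[360:]=0;rg[:,180:]=0;rg[:,:60]=0
v,u=np.nonzero(rg);print("screw px",len(u),np.c_[u,v,WS[rg].round(4),d[rg].round(4)][:40])
x0,y0=60,170
im=S["pixels"][220:275,90:170];cr=cv2.resize(im,None,fx=7,fy=7,interpolation=cv2.INTER_CUBIC);
im2=cv2.resize(S["pixels"][200:290,375:450],None,fx=3,fy=4);
cv2.imwrite("pics/screw0.png",cr)
E
```

```text
S blue 777 [0.01183399 0.04187354 0.06257436]
blocktop [0.51610263 0.37929459 0.06055673] ((510.25054931640625, 380.35260009765625), (45.2996711730957, 41.336116790771484), 49.64582824707031) 220
plate>70 [0.52443998 0.32268269 0.08301649] 344 0.0956039050138271
((549.5985107421875, 316.7052001953125), (35.38557052612305, 231.9600067138672), 75.10553741455078)
plate lower [ 9.4473112e-01 -3.2784623e-01  4.9306900e+02  3.3639679e+02]
T blue 241 [0.03847146 0.06279105 0.06669521]
blocktop [0.50464632 0.37744752 0.06323099] ((505.31036376953125, 379.6550598144531), (45.08438491821289, 39.163352966308594), 47.32474136352539) 202
plate>70 [0.46660714 0.33818945 0.0896765 ] 114 0.0988027703955129
((468.15679931640625, 337.7185974121094), (4.800748825073242, 67.43931579589844), 48.01475524902344)
plate lower [  0.76484245   0.6442174  492.05283    363.39407   ]
panel [ 0.57219491 -0.16715039  0.07675513] [1.97432017e-01 9.80316173e-01 8.94239038e-04] 6838 0.001375301181286063 yaw of normal 78.61316499436802
extent -0.2696105319396166 0.18535444125818556
screw px 39 [[ 1.290e+02  2.390e+02  
[... 1966 characters left out ...]
.600e-03]
 [ 1.300e+02  2.440e+02  5.442e-01 -1.527e-01  1.114e-01  8.700e-03]
 [ 1.310e+02  2.440e+02  5.451e-01 -1.507e-01  1.119e-01  1.080e-02]
 [ 1.320e+02  2.440e+02  5.389e-01 -1.508e-01  1.080e-01  9.400e-03]
 [ 1.290e+02  2.450e+02  5.490e-01 -1.533e-01  1.124e-01  9.100e-03]
 [ 1.300e+02  2.450e+02  5.441e-01 -1.530e-01  1.093e-01  8.300e-03]
 [ 1.310e+02  2.450e+02  5.430e-01 -1.517e-01  1.085e-01  9.400e-03]
 [ 1.320e+02  2.450e+02  5.413e-01 -1.505e-01  1.074e-01  1.030e-02]
 [ 1.290e+02  2.460e+02  5.456e-01 -1.547e-01  1.082e-01  7.000e-03]
 [ 1.300e+02  2.460e+02  5.458e-01 -1.529e-01  1.083e-01  8.800e-03]
 [ 1.310e+02  2.460e+02  5.447e-01 -1.515e-01  1.075e-01  9.900e-03]]
```

View pics/screw0.png

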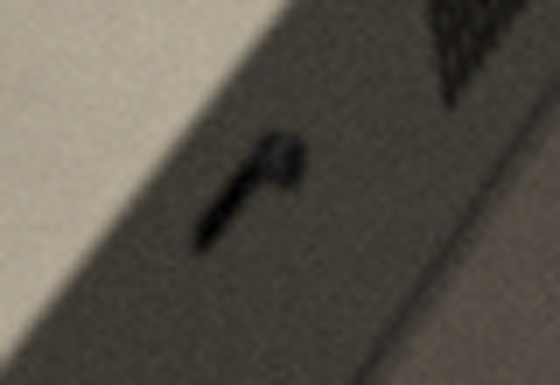

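The crop shows the screw head at about (129.5,242.5) in scene pixels, at the right end of the adjusting slot. Next I'll refine it by ray casting and check the obstacles on the path.

```bash
cat >> h.py <<'E'
def ray(c,u,v):
    K=np.array(c["camera_matrix"]);E=np.array(c["extrinsics"])
    d=E[:3,:3].T@np.array([(u-K[0,2])/K[0,0],-(v-K[1,2])/K[1,1],-1]);return -E[:3,:3].T@E[:3,3],d
def hit(c,u,v,n,k):
    o,d=ray(c,u,v);n=np.array(n);return o+d*(k-n@o)/(n@d)
def go(p,yaw,o=None):
    "relative command (units) to TCP position p, tool x yaw (deg), pointing down"
    o=o or get_obs();q=R.from_quat(o["tool_rot"])
    T=R.from_euler("z",yaw,degrees=True)*R.from_euler("x",180,degrees=True)
    return (q.inv().apply(np.array(p)-o["position"])/.04).round(3),(q.inv()*T).as_rotvec().round(4)
E
python3 - <<'E'
from h import *
S=dict(np.load("scene0.npz"));T=dict(np.load("top0.npz"))
WS=pts(S);WT=pts(T)
c=np.array([ 0.57219491,-0.16715039,0.07675513]);n=np.array([.19743,.98032,.0009])
for off in(.005,.009,.010): print(off,hit(S,129.4,242.4,n,n@c+off))
# scene darkness blob
g=S["pixels"].astype(int).sum(2)
print(g[236:260,115:138])
# top cam: roof edge
m=(WT[...,2]>.125)&(WT[...,2]<.15)&(WT[...,1]<-.1);
# per-row leftmost roof
pp=[]
for v in range(165,340,5):
    u=np.nonzero(m[v,440:600])[0]
    if len(u): pp.append(hit(T,440+u[0]-.5,v,[0,0,1],.14)[:2])
pp=np.array(pp,np.float32);print(len(pp),pp[0],pp[-1]);l=cv2.fitLine(pp,cv2.DIST_HUBER,0,.001,.001).ravel();print("edge",l,"normal yaw",np.degrees(np.arctan2(l[1],l[0]))+90)
print("edge to plane", (l[2:]-c[:2])@n[:2])
t=WT.reshape(-1,3);t=t[(t[:,2]>.16)]
for y in np.arange(-.6,-.1,.05):
    k=t[(t[:,1]>y)&(t[:,1]<y+.05)&(t[:,0]>.15)];print(round(y,2),len(k),k[:,0].min() if len(k) else 0,k[:,0].max() if len(k) else 0,k[:,2].max() if len(k) else 0)
E
```

```text
0.005 [ 0.5376048  -0.15511498  0.11072783]
0.009 [ 0.54572406 -0.15267433  0.11561324]
0.01 [ 0.54775388 -0.15206417  0.11683459]
[[499 465 407 309 244 197 175 177 188 169 171 171 180 170 173 166 175 164
  176 175 158 184 179]
 [476 425 319 250 171 169 151 182 167 179 180 180 168 169 169 180 167 170
  178 158 173 174 185]
 [433 349 256 193 181 186 165 162 171 176 168 174 152 150 137 157 154 162
  159 177 182 174 166]
 [371 281 216 169 168 167 166 176 179 163 163 154 128  90  88 121 124 117
  163 165 170 172 189]
 [282 228 158 170 159 166 163 184 169 185 160 129  75  66  99 115 101  97
  124 166 162 167 163]
 [235 181 170 167 147 167 156 168 166 159 153 111  78  82 126 109  69  56
  101 155 166 160 168]
 [184 157 160 182 177 175 172 179 154 155 121  77  78 102 108  81  52  60
  106 167 166 171 178]
 [168 175 167 183 161 160 158 181 162 102  79  51  81  74 109  86  59  61
   97 159 170 181 166]
 [179 166 186 157 155 177 164 160 133  69  34  31  60  79  77  76  36  60
  120 166 174 180 165]
 [163 165 170 174 175 176 170 125  71  16  21  44  82  76  81  73  64  76
  140 169 157 179 185]
[... 1387 characters left out ...]
] [ 0.34018254 -0.11694584]
edge [ 0.9811596  -0.19319895  0.5198071  -0.15296766] normal yaw 78.86047
edge to plane 0.003560687016422525
-0.6 0 0 0 0
-0.55 0 0 0 0
-0.5 44 0.5186443445169696 0.6287072807810077 0.18110488973205505
-0.45 1747 0.28547267483131555 0.6385848832314399 0.2403458196936
-0.4 1587 0.2930582360712421 0.6389215547285236 0.25589161835160723
-0.35 226 0.30295754440996076 0.3901976969568099 0.17612433285704446
-0.3 14 0.9338755596093193 0.9623816252615636 0.16234848156507942
-0.25 3 0.9397804162517972 0.9542736989847737 0.1607964401756073
-0.2 624 0.26901125971591794 0.9613912180906758 0.6204069994154354
-0.15 4826 0.21076636988491407 0.9526416328418973 0.6404264945216079
```

```bash
python3 - <<'E'
from h import *
S=dict(np.load("scene0.npz"));T=dict(np.load("top0.npz"))
for c in(S,T): E=c["extrinsics"];print("cam",-E[:3,:3].T@E[:3,3])
n=np.array([.195,.981,0]);n/=np.linalg.norm(n);a=np.array([n[1],-n[0],0])
def s(p): return "s=%.4f d=%.4f z=%.4f"%(p@a,p@n,p[2])
for u,v in((131.5,242.5),(130.3,242.5),(132.2,242.5)): print("S z112",(u,v),s(hit(S,u,v,[0,0,1],.112)))
print("slot low end",s(hit(S,118.7,254.5,[0,0,1],.112)))
print("roof edge d", n[:2]@[0.5198071,-0.15296766])
# oven roof corners from top
for u,v in((507.5,150),(445,343)): print("corner",s(hit(T,u,v,[0,0,1],.14)))
# panel foot in scene: boundary; roof edge in scene
for u,v in((165,174),(85,341)):print(s(hit(S,u,v,[0,0,1],.14)))
g=T["pixels"].astype(int).sum(2);print(g[226:262,474:496])
cv2.imwrite("pics/tscrew.png",cv2.resize(T["pixels"][215:265,460:510],None,fx=10,fy=10,interpolation=cv2.INTER_CUBIC))
E
```

```text
cam [1.47310246 0.12609531 0.67362272]
cam [0.38710277 0.15776266 1.11808716]
S z112 (131.5, 242.5) s=0.5594 d=-0.0425 z=0.1120
S z112 (130.3, 242.5) s=0.5596 d=-0.0446 z=0.1120
S z112 (132.2, 242.5) s=0.5592 d=-0.0412 z=0.1120
slot low end s=0.5991 d=-0.0491 z=0.1120
roof edge d -0.048689493794340184
corner s=0.7670 d=-0.0590 z=0.1400
corner s=0.3293 d=-0.0023 z=0.1400
s=0.3409 d=-0.0552 z=0.1400
s=0.8470 d=0.0155 z=0.1400
[[255 230 189 145 143 143 146 146 150 146 152 148 121  75 105 134 152 243
  368 455 473 466]
 [246 223 171 140 143 147 156 153 150 150 150 143 117  85 107 133 161 263
  387 462 473 468]
 [249 225 175 136 138 139 149 140 149 156 150 138 105  79 108 143 170 282
  411 468 476 465]
 [233 211 155 138 140 147 153 146 148 153 151 138  86  73 125 145 200 314
  424 471 472 467]
 [238 205 153 135 147 142 150 150 141 156 144 143  74  79 123 151 208 337
  437 476 475 466]
 [222 184 135 136 139 145 156 156 147 141 139 129  75  82 128 153 227 362
  457 474 472 470]
 [216 176 138 148 136 149 138 155 148 153 142 124  90 100 126 165 244 381
  463 476 474 465]
 [227 172 136 142 153
[... 1976 characters left out ...]
3 146 227 363 457 481 475 473
  473 471 466 466]
 [147 158 153 150 151 156 151 147 150 150 143 161 246 386 465 483 473 478
  467 474 472 470]
 [159 148 152 145 149 157 151 146 152 154 142 169 274 399 466 480 480 474
  482 480 472 473]
 [155 150 152 152 150 148 157 156 152 140 148 190 299 417 470 478 483 481
  474 477 470 476]
 [157 155 155 150 160 152 156 145 154 147 144 201 328 443 480 478 479 481
  477 477 475 478]
 [155 146 151 142 157 148 155 146 152 149 144 226 354 450 477 480 476 476
  478 474 471 473]
 [143 151 150 150 155 145 150 149 155 146 157 238 375 461 482 476 476 473
  470 470 484 473]
 [152 159 159 159 157 158 146 145 152 142 163 253 393 470 484 476 480 476
  471 475 481 479]]
```

View pics/tscrew.png

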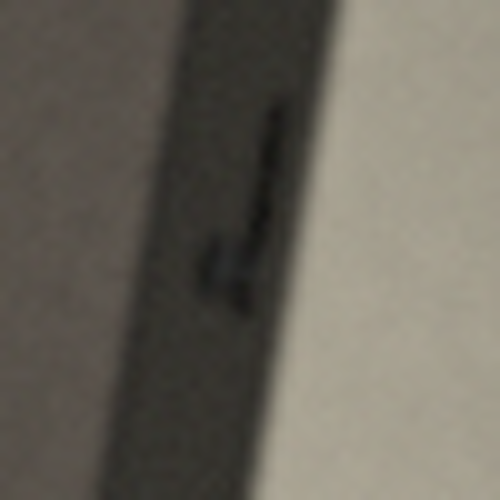

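```bash
python3 - <<'E'
from h import *
S=dict(np.load("scene0.npz"));T=dict(np.load("top0.npz"))
n=np.array([.195,.981,0]);n/=np.linalg.norm(n);a=np.array([n[1],-n[0],0])
def s(p): return "s=%.4f d=%.4f z=%.4f"%(p@a,p@n,p[2])
print("top face",s(hit(T,480.6,241.3,[0,0,1],.113)),"body",s(hit(T,482,242,[0,0,1],.116)))
print("top slot low end",s(hit(T,486.9,225.5,[0,0,1],.112)))
for d in(-.040,-.042,-.044): print("scene face on plane",s(hit(S,131.7,242.5,n,d)))
b=np.array([.507,.3798]);print("rack grasp rel", go([.507,.380,.35],47.7), go([.42,-.10,.45],40))
E
```

```text
top face s=0.5599 d=-0.0442 z=0.1130 body s=0.5584 d=-0.0466 z=0.1160
top slot low end s=0.5978 d=-0.0518 z=0.1120
scene face on plane s=0.5634 d=-0.0400 z=0.1146
scene face on plane s=0.5596 d=-0.0420 z=0.1122
scene face on plane s=0.5558 d=-0.0440 z=0.1097
rack grasp rel (array([ 14.471, -22.05 ,   1.394]), array([-0.0018, -0.0009, -0.6077])) (array([  9.677, -10.842,  -1.129]), array([-0.0018, -0.0008, -0.4733]))
```

Request:
move_arm(
  commands=[
    [[0, 0, -1.5, 0, 0, 0], [0, 0, -2, 0, 0, 0], [9.68, -10.84, -2, 0, 0, -0.47], [9.68, -10.84, -2, 0, 0, -0.47], [9.68, -10.84, -2, 0, 0, -0.47], [9.68, -10.84, -2, 0, 0, -0.47], [9.68, -10.84, -2, 0, 0, -0.47], [9.68, -10.84, -2, 0, 0, -0.47], [9.68, -10.84, -2, 0, 0, -0.47], [9.68, -10.84, -2, 0, 0, -0.47], [9.68, -10.84, -2, 0, 0, -0.47], [9.68, -10.84, -2, 0, 0, -0.47]],
  ],
  claw=-1,
)

```text
time: 1.6
position: [0.4207, -0.0971, 0.4845]
tool_rot: [0.939, 0.343, 0.0, -0.001]
ft_force: [-0.2, -0.0, 0.5]
grip_width: 0.0872
grip_force: 0.0
```

```bash
python3 - <<'E'
from h import *
o=get_obs();print(o["time"],o["position"],o["ft_force"]);print(go([.508,.3798,.35],47.7))
E
```

```text
1.6 [ 0.42071304 -0.09706472  0.48453539] [-0.17899848 -0.02384339  0.4835461 ]
(array([ 9.344, -7.713,  3.375]), array([-0.001 , -0.0005, -0.133 ]))
```

Request:
move_arm(
  commands=[
    [[9.34, -7.71, 3.37, 0, 0, -0.133], [9.34, -7.71, 3.37, 0, 0, -0.133], [9.34, -7.71, 3.37, 0, 0, -0.133], [9.34, -7.71, 3.37, 0, 0, -0.133], [9.34, -7.71, 3.37, 0, 0, -0.133], [9.34, -7.71, 3.37, 0, 0, -0.133], [9.34, -7.71, 3.37, 0, 0, -0.133], [9.34, -7.71, 3.37, 0, 0, -0.133], [9.34, -7.71, 3.37, 0, 0, -0.133], [9.34, -7.71, 3.37, 0, 0, -0.133], [9.34, -7.71, 3.37, 0, 0, -0.133]],
  ],
)

```text
time: 2.98
position: [0.5097, 0.3745, 0.3504]
tool_rot: [0.916, 0.402, -0.0, 0.0]
ft_force: [0.1, 0.6, -0.6]
grip_width: 0.0874
grip_force: 0.0
```

```bash
python3 - <<'E'
from h import *
o=get_obs();print(o["time"],o["position"],o["ft_force"]);print(go([.508,.3798,.209],47.7))
E
```

```text
2.975 [0.50968764 0.37451711 0.35036783] [ 0.07889558  0.56226124 -0.56434266]
(array([ 0.07 , -0.121,  3.534]), array([ 0.0002,  0.0005, -0.0061]))
```

Request:
move_arm(
  commands=[
    [[0, 0, 1.2, 0, 0, -0.005], [0, 0, 2.4, 0, 0, -0.005], [0, 0, 3.2, 0, 0, -0.005], [0, 0, 3.53, 0, 0, -0.005], [0, 0, 3.53, 0, 0, -0.005], [0, 0, 3.53, 0, 0, -0.005]],
  ],
)

```text
time: 3.72
position: [0.5105, 0.3759, 0.2105]
tool_rot: [0.915, 0.404, 0.002, -0.0]
ft_force: [0.6, -0.6, 0.4]
grip_width: 0.0871
grip_force: 0.0
```

```bash
python3 - <<'E'
from h import *
o=get_obs();print(o["time"],o["position"],o["ft_force"]);print(go([.508,.3798,.209],47.7))
c=camera("scene");cv2.imwrite("pics/g1.png",cv2.resize(c["pixels"][150:310,340:520],None,fx=4,fy=3.5))
E
```

```text
3.725 [0.51052005 0.37587632 0.21051338] [ 0.6042631  -0.61635894  0.37584474]
(array([ 0.03 , -0.113,  0.038]), array([ 0.0012, -0.003 , -0.0002]))
```

View pics/g1.png

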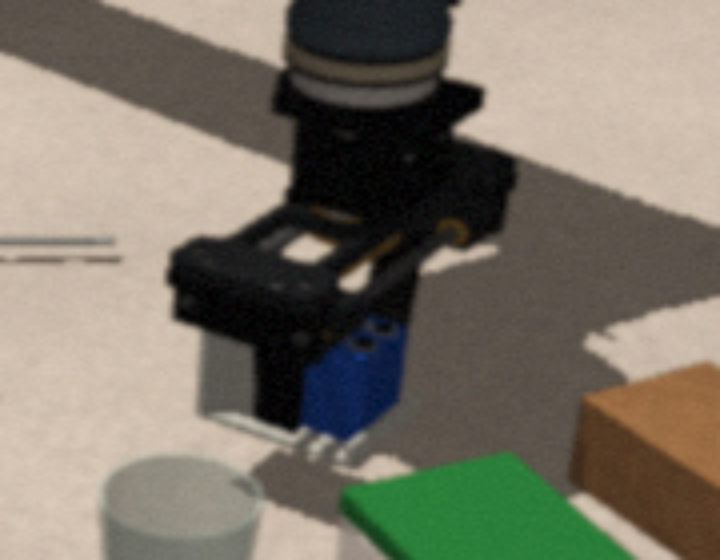

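The fingers straddle the block on its ±y sides, clear of the plate. I'll centre the last 4 mm and close.

Request:
move_arm(
  commands=[
    [[0, -0.1, 0.03, 0, 0, 0], [0, -0.1, 0.03, 0, 0, 0], [0, -0.1, 0.03, 0, 0, 0]],
  ],
)

```text
time: 4.15
position: [0.5066, 0.3787, 0.2078]
tool_rot: [0.914, 0.405, 0.0, 0.0]
ft_force: [0.1, -0.5, 0.2]
grip_width: 0.0873
grip_force: 0.0
```

Request:
move_arm(
  commands=[
    [[0, 0, 0, 0, 0, 0], [0, 0, 0, 0, 0, 0], [0, 0, 0, 0, 0, 0], [0, 0, 0, 0, 0, 0], [0, 0, 0, 0, 0, 0], [0, 0, 0, 0, 0, 0], [0, 0, 0, 0, 0, 0], [0, 0, 0, 0, 0, 0]],
  ],
  claw=1,
  squeeze=40,
)

```text
time: 5.15
position: [0.5066, 0.3787, 0.2075]
tool_rot: [0.915, 0.404, -0.0, -0.0]
ft_force: [0.9, 1.1, -0.1]
grip_width: 0.0396
grip_force: 40.0
```

```bash
python3 - <<'E'
from h import *
o=get_obs();print(o["time"],o["position"],o["ft_force"],R.from_quat(o["tool_rot"]).as_euler("zyx",True));
E
```

```text
5.15 [0.50664435 0.37865272 0.20752752] [ 0.90987471  1.08686913 -0.07173381] [-4.77085679e+01 -9.63902526e-03 -1.79986701e+02]
```

Request:
move_arm(
  commands=[
    [[0, 0, -1, 0, 0, 0], [0, 0, -2, 0, 0, 0], [0, 0, -3, 0, 0, 0], [0, 0, -3.5, 0, 0, 0], [0, 0, -3.5, 0, 0, 0], [0, 0, -3.5, 0, 0, 0]],
  ],
)

```text
time: 5.9
position: [0.5062, 0.3781, 0.3461]
tool_rot: [0.915, 0.404, -0.002, 0.0]
ft_force: [-0.0, -0.4, -3.2]
grip_width: 0.0397
grip_force: 40.0
```

```bash
python3 - <<'E'
from h import *
o=get_obs();print(o["time"],o["position"],o["ft_force"],o["moment"]);print(go([.5618,-.0439,.3475],78.7))
E
```

```text
5.9 [0.50615451 0.37813134 0.34605289] [-0.00578701 -0.35582374 -3.19768229] [ 0.0179846  -0.02589728 -0.00122827]
(array([-6.87 ,  8.128, -0.023]), array([-0.0017,  0.0026, -0.5408]))
```

Request:
move_arm(
  commands=[
    [[-1, 1.2, 0, 0, 0, -0.09], [-2, 2.4, 0, 0, 0, -0.18], [-3, 3.6, 0, 0, 0, -0.27], [-4, 4.75, 0, 0, 0, -0.36], [-5, 5.9, 0, 0, 0, -0.45], [-6, 7.1, 0, 0, 0, -0.52], [-6.6, 7.8, 0, 0, 0, -0.541], [-6.87, 8.13, 0, 0, 0, -0.541], [-6.87, 8.13, 0, 0, 0, -0.541], [-6.87, 8.13, 0, 0, 0, -0.541], [-6.87, 8.13, 0, 0, 0, -0.541], [-6.87, 8.13, 0, 0, 0, -0.541]],
  ],
)

```text
time: 7.4
position: [0.5623, -0.0424, 0.3476]
tool_rot: [0.773, 0.635, 0.0, -0.0]
ft_force: [0.2, 0.7, -2.1]
grip_width: 0.0395
grip_force: 40.0
```

```bash
python3 - <<'E'
from h import *
o=get_obs();print(o["time"],o["position"],o["ft_force"],o["moment"]);print(go([.5618,-.0439,.2615],78.7))
E
```

```text
7.4 [ 0.56232148 -0.04238654  0.34761386] [ 0.245964    0.71423081 -2.09567452] [-0.0047642  -0.08133003  0.02749075]
(array([-0.04 , -0.005,  2.153]), array([-0.0001, -0.0001,  0.0019]))
```

Request:
move_arm(
  commands=[
    [[0, 0, 1, 0, 0, 0], [0, 0, 1.8, 0, 0, 0], [-0.03, 0, 2.15, 0, 0, 0], [-0.03, 0, 2.15, 0, 0, 0], [-0.03, 0, 2.15, 0, 0, 0], [-0.03, 0, 2.15, 0, 0, 0]],
  ],
)

```text
time: 8.15
position: [0.5627, -0.0448, 0.2628]
tool_rot: [0.773, 0.634, 0.001, 0.001]
ft_force: [-0.4, -0.3, -3.2]
grip_width: 0.0396
grip_force: 40.0
```

```bash
python3 - <<'E'
from h import *
o=get_obs();print(o["time"],o["position"],o["ft_force"],R.from_quat(o["tool_rot"]).as_euler("zyx",True))
T=camera("top");np.savez("top1.npz",**T);S=camera("scene");np.savez("scene1.npz",**S)
n=np.array([.195,.981,0]);n/=np.linalg.norm(n);a=np.array([n[1],-n[0],0])
print("tcp s,d",o["position"]@a,o["position"]@n)
c=.5595*a-.03*n+[0,0,.13]
ims=[]
for C in(T,S):
    u,v=map(int,proj(C,c));print(u,v)
    ims.append(cv2.resize(C["pixels"][v-45:v+45,u-40:u+40],None,fx=5,fy=5,interpolation=cv2.INTER_CUBIC)[:450])
cv2.imwrite("pics/pre.png",np.hstack(ims))
E
```

```text
8.15 [ 0.56270586 -0.04484274  0.26282093] [-0.41982947 -0.33111799 -3.21983039] [-7.87151539e+01  1.47838943e-01  1.79958284e+02]
tcp s,d 0.5606505826557755 0.06572423362893214
476 238
136 234
```

View pics/pre.png

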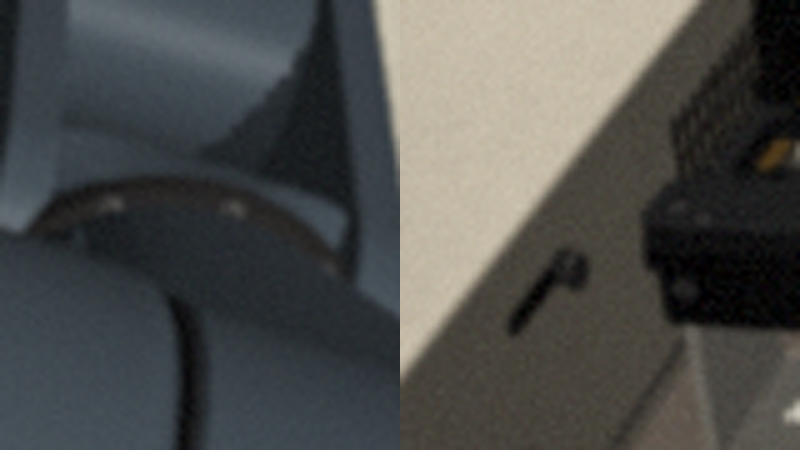

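The top view is blocked by the arm. The scene view shows the screw at about (130,243) and the plate edge still well clear at (197,250). I'll approach in steps, watching the force.

Request:
move_arm(
  commands=[
    [[-0.3, -0.03, 0.03, 0, 0, 0], [-0.6, -0.03, 0.03, 0, 0, 0], [-0.9, -0.03, 0.03, 0, 0, 0], [-0.9, -0.03, 0.03, 0, 0, 0], [-0.9, -0.03, 0.03, 0, 0, 0], [-0.9, -0.03, 0.03, 0, 0, 0]],
  ],
)

```text
time: 9.0
position: [0.554, -0.0795, 0.2603]
tool_rot: [0.773, 0.634, -0.0, -0.0]
ft_force: [0.2, 0.2, -3.4]
grip_width: 0.0397
grip_force: 40.0
```

```bash
cat >> h.py <<'E'
n=np.array([.195,.981,0]);n/=np.linalg.norm(n);a=np.array([n[1],-n[0],0])
def st():
    o=get_obs();p=o["position"];f=o["ft_force"];m=o["moment"]
    print("t%.2f s%.4f d%.4f z%.4f"%(o["time"],p@a,p@n,p[2]),"F a,n,z",(f@a).round(2),(f@n).round(2),f[2].round(2),"M",m.round(2),R.from_quat(o["tool_rot"]).as_euler("zyx",True).round(2))
E
python3 - <<'E'
from h import *
st();S=camera("scene");np.savez("scene2.npz",**S)
cv2.imwrite("pics/pre2.png",cv2.resize(S["pixels"][205:285,90:190],None,fx=7,fy=7,interpolation=cv2.INTER_CUBIC))
W=pts(S)
# plate outer edge / near edge face: depth d of points
d=W@n;s=W@a
for z in(.06,.07,.08,.1):
    m=(abs(W[...,2]-z)<.005)&(d>-.047)&(d<.02)&(s>.5)&(s<.62);v,u=np.nonzero(m);print(z,len(u),np.percentile(d[m],[2,10,50]) if len(u) else 0)
E
```

```text
t9.00 s0.5588 d0.0300 z0.2603 F a,n,z 0.13 0.19 -3.4 M [-0.02 -0.13 -0.01] [-7.8730e+01 -1.0000e-02 -1.7999e+02]
0.06 406 [-0.02487563 -0.02320516 -0.0123687 ]
0.07 109 [-0.02605215 -0.02412094 -0.02284352]
0.08 86 [-0.02604537 -0.02428051 -0.02293691]
0.1 46 [-0.02649349 -0.02498315 -0.02282119]
```

View pics/pre2.png

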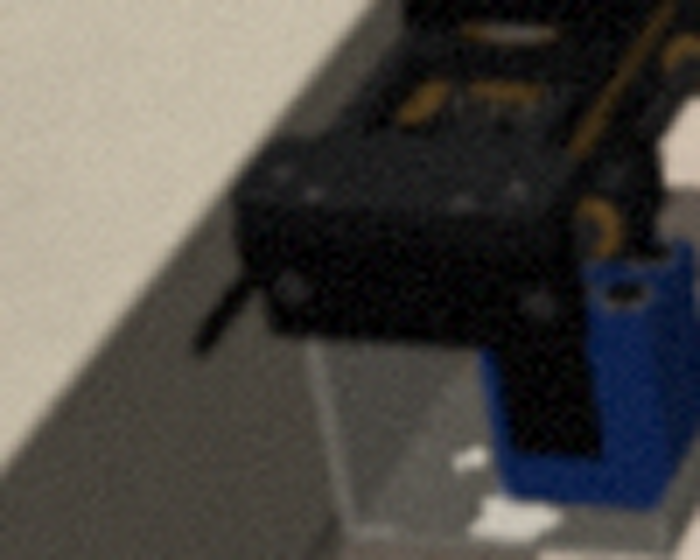

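Only the slot's lower end still shows, at (118,255). The rack is upright, with its back face about 15 mm from the head.

Request:
move_arm(
  commands=[
    [[-0.1, 0, 0, 0, 0, 0], [-0.2, 0, 0, 0, 0, 0], [-0.2, 0, 0, 0, 0, 0], [-0.2, 0, 0, 0, 0, 0], [-0.2, 0, 0, 0, 0, 0]],
  ],
)

```text
time: 9.68
position: [0.5524, -0.0876, 0.2603]
tool_rot: [0.773, 0.634, 0.0, -0.0]
ft_force: [-0.0, 0.1, -3.9]
grip_width: 0.0399
grip_force: 40.0
```

```bash
python3 - <<'E'
from h import *
st()
for i in range(4): camera("top");st()
E
```

```text
t9.68 s0.5589 d0.0218 z0.2603 F a,n,z -0.05 0.13 -3.87 M [ 0.04 -0.12  0.02] [ -78.72   -0.   -180.  ]
t9.72 s0.5589 d0.0218 z0.2604 F a,n,z 0.26 0.3 -2.18 M [ 0.   -0.14 -0.05] [ -78.71    0.   -180.  ]
t9.78 s0.5589 d0.0218 z0.2603 F a,n,z -0.2 -0.3 -2.49 M [ 0.02 -0.08  0.02] [ -78.72   -0.   -180.  ]
t9.82 s0.5589 d0.0218 z0.2604 F a,n,z 0.13 0.79 -2.06 M [ 0.03 -0.15 -0.05] [ -78.72    0.   -180.  ]
t9.88 s0.5589 d0.0218 z0.2603 F a,n,z 0.28 -0.18 -2.47 M [-0.02 -0.06  0.09] [ -78.72    0.   -180.  ]
```

Request:
move_arm(
  commands=[
    [[-0.03, 0.015, -0.03, 0, 0, 0], [-0.08, 0.015, -0.03, 0, 0, 0], [-0.13, 0.015, -0.03, 0, 0, 0], [-0.13, 0.015, -0.03, 0, 0, 0], [-0.13, 0.015, -0.03, 0, 0, 0]],
  ],
)

```text
time: 10.5
position: [0.5519, -0.0929, 0.2615]
tool_rot: [0.773, 0.634, -0.0, -0.0]
ft_force: [0.1, 0.1, -3.2]
grip_width: 0.0396
grip_force: 40.0
```

Request:
move_arm(
  commands=[
    [[-0.025, 0, 0, 0, 0, 0], [-0.025, 0, 0, 0, 0, 0], [-0.05, 0, 0, 0, 0, 0], [-0.05, 0, 0, 0, 0, 0], [-0.05, 0, 0, 0, 0, 0]],
  ],
)

```text
time: 11.12
position: [0.5516, -0.0948, 0.2616]
tool_rot: [0.773, 0.634, -0.0, -0.0]
ft_force: [-0.7, -0.2, -2.9]
grip_width: 0.0397
grip_force: 40.0
```

```bash
python3 -c "
from h import *
st()"
```

```text
t11.12 s0.5595 d0.0145 z0.2616 F a,n,z -0.63 -0.36 -2.95 M [ 0.01 -0.13  0.02] [ -78.71   -0.   -180.  ]
```

Request:
move_arm(
  commands=[
    [[-0.025, 0, 0, 0, 0, 0], [-0.025, 0, 0, 0, 0, 0], [-0.05, 0, 0, 0, 0, 0], [-0.05, 0, 0, 0, 0, 0], [-0.05, 0, 0, 0, 0, 0]],
  ],
)

```text
time: 11.75
position: [0.5512, -0.0968, 0.2615]
tool_rot: [0.773, 0.634, -0.0, -0.0]
ft_force: [-0.3, -0.3, -2.4]
grip_width: 0.04
grip_force: 40.0
```

Request:
move_arm(
  commands=[
    [[-0.025, 0, 0, 0, 0, 0], [-0.025, 0, 0, 0, 0, 0], [-0.05, 0, 0, 0, 0, 0], [-0.05, 0, 0, 0, 0, 0], [-0.05, 0, 0, 0, 0, 0]],
  ],
)

```text
time: 12.38
position: [0.5508, -0.0988, 0.2615]
tool_rot: [0.773, 0.634, 0.0, -0.0]
ft_force: [-0.9, -0.5, -2.7]
grip_width: 0.0396
grip_force: 40.0
```

```bash
python3 -c "
from h import *
st()"
```

```text
t12.38 s0.5595 d0.0105 z0.2615 F a,n,z -0.75 -0.63 -2.69 M [ 0.02 -0.13  0.04] [ -78.71   -0.   -180.  ]
```

Request:
move_arm(
  commands=[
    [[-0.025, 0, 0, 0, 0, 0], [-0.025, 0, 0, 0, 0, 0], [-0.05, 0, 0, 0, 0, 0], [-0.05, 0, 0, 0, 0, 0], [-0.05, 0, 0, 0, 0, 0]],
  ],
)

```text
time: 13.0
position: [0.5504, -0.1007, 0.2615]
tool_rot: [0.773, 0.634, -0.0, -0.0]
ft_force: [0.4, -0.5, -2.8]
grip_width: 0.0397
grip_force: 40.0
```

Request:
move_arm(
  commands=[
    [[-0.025, 0, 0, 0, 0, 0], [-0.025, 0, 0, 0, 0, 0], [-0.025, 0, 0, 0, 0, 0]],
  ],
)

```text
time: 13.38
position: [0.5502, -0.1017, 0.2616]
tool_rot: [0.773, 0.634, 0.0, 0.0]
ft_force: [0.5, -0.1, -3.2]
grip_width: 0.0397
grip_force: 40.0
```

```bash
python3 -c "
from h import *
st()"
```

```text
t13.38 s0.5595 d0.0075 z0.2616 F a,n,z 0.48 0.02 -3.23 M [ 0.03 -0.15 -0.01] [-78.71   0.   180.  ]
```

Request:
move_arm(
  commands=[
    [[-0.025, 0, 0, 0, 0, 0], [-0.025, 0, 0, 0, 0, 0], [-0.025, 0, 0, 0, 0, 0], [-0.025, 0, 0, 0, 0, 0]],
  ],
)

```text
time: 13.88
position: [0.55, -0.1027, 0.2615]
tool_rot: [0.773, 0.634, 0.0, -0.0]
ft_force: [0.2, 0.4, -2.8]
grip_width: 0.0394
grip_force: 40.0
```

Request:
move_arm(
  commands=[
    [[-0.025, 0, 0, 0, 0, 0], [-0.025, 0, 0, 0, 0, 0], [-0.025, 0, 0, 0, 0, 0], [-0.025, 0, 0, 0, 0, 0]],
  ],
)

```text
time: 14.38
position: [0.5498, -0.1037, 0.2616]
tool_rot: [0.773, 0.634, 0.0, 0.0]
ft_force: [0.1, 0.4, -2.7]
grip_width: 0.0394
grip_force: 40.0
```

```bash
python3 -c "
from h import *
st()"
```

```text
t14.38 s0.5595 d0.0055 z0.2616 F a,n,z -0.0 0.38 -2.67 M [ 0.03 -0.08  0.01] [ -78.71    0.   -180.  ]
```

Request:
move_arm(
  commands=[
    [[-0.025, 0, 0, 0, 0, 0], [-0.025, 0, 0, 0, 0, 0], [-0.025, 0, 0, 0, 0, 0], [-0.025, 0, 0, 0, 0, 0]],
  ],
)

```text
time: 14.88
position: [0.5496, -0.1044, 0.2615]
tool_rot: [0.773, 0.634, 0.0, -0.0]
ft_force: [1.2, 2.9, -2.5]
grip_width: 0.0396
grip_force: 40.0
```

Request:
move_arm(
  commands=[
    [[-0.02, 0, 0, 0, 0, 0], [-0.02, 0, 0, 0, 0, 0], [-0.02, 0, 0, 0, 0, 0], [-0.02, 0, 0, 0, 0, 0]],
  ],
)

```text
time: 15.38
position: [0.5495, -0.1046, 0.2615]
tool_rot: [0.773, 0.634, 0.0, -0.001]
ft_force: [0.8, 5.5, -2.7]
grip_width: 0.04
grip_force: 40.0
```

```bash
python3 -c "
from h import *
st()
S=camera('scene');W=pts(S);d=W@n;s=W@a
for z in(.06,.07,.08,.1):
    m=(abs(W[...,2]-z)<.005)&(d>-.06)&(d<.02)&(s>.575)&(s<.61);u=d[m];print(z,len(u),np.percentile(u,[2,10,50,90]) if len(u) else 0)
m=(W[...,2]>.02)&(W[...,2]<.13)&(s>.61)&(s<.7)&(d<-.03);print('panel',np.median(d[m]),np.polyfit(s[m],d[m],1),np.median(d[(W[...,2]>.02)&(W[...,2]<.13)&(s>.6)&(s<.63)&(d<-.03)]))
cv2.imwrite('pics/c3.png',cv2.resize(S['pixels'][205:285,90:190],None,fx=7,fy=7,interpolation=cv2.INTER_CUBIC))
"
```

```text
t15.38 s0.5594 d0.0045 z0.2615 F a,n,z -0.33 5.58 -2.68 M [ 0.87 -0.4   0.19] [ -78.72    0.   -179.92]
0.06 356 [-0.05288331 -0.0489319  -0.01651293  0.01264876]
0.07 142 [-0.05329988 -0.05231318 -0.0108422   0.01408806]
0.08 124 [-0.05365409 -0.05271634 -0.03115019  0.01613639]
0.1 152 [-0.05315171 -0.05230996 -0.00583497  0.01521735]
panel -0.05208845368225076 [-0.00042111 -0.05181371] -0.0520415760760936
```

View pics/c3.png

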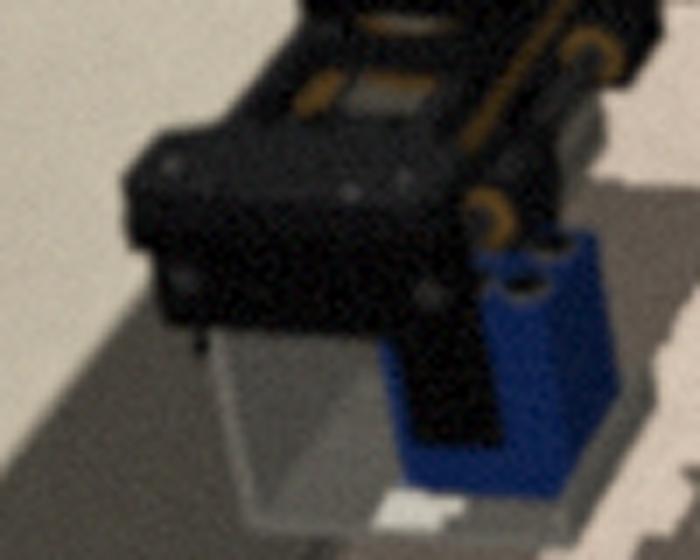

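The back face is flat on the panel (d≈-0.052 both), and contact came only at the panel depth, so the head is through the hole. Now I'll slide down.

Request:
move_arm(
  commands=[
    [[0, 0, 0.03, 0, 0, 0], [0, 0, 0.06, 0, 0, 0], [0, 0, 0.1, 0, 0, 0], [0, 0, 0.1, 0, 0, 0], [0, 0, 0.1, 0, 0, 0]],
  ],
)

```text
time: 16.05
position: [0.5497, -0.1046, 0.258]
tool_rot: [0.773, 0.634, 0.001, -0.0]
ft_force: [1.3, 6.3, 0.1]
grip_width: 0.0396
grip_force: 40.0
```

```bash
python3 -c "
from h import *
st()"
```

```text
t16.05 s0.5595 d0.0045 z0.2580 F a,n,z 0.09 6.42 0.07 M [ 0.91 -0.39  0.26] [-7.8720e+01  5.0000e-02 -1.7993e+02]
```

Request:
move_arm(
  commands=[
    [[0, 0, 0.03, 0, 0, 0], [0, 0, 0.06, 0, 0, 0], [0, 0, 0.1, 0, 0, 0], [0, 0, 0.1, 0, 0, 0]],
  ],
)

```text
time: 16.55
position: [0.5499, -0.1047, 0.2546]
tool_rot: [0.773, 0.634, 0.001, 0.0]
ft_force: [0.8, 6.4, 3.2]
grip_width: 0.0398
grip_force: 40.0
```

```bash
python3 -c "
from h import *
st()"
```

```text
t16.55 s0.5597 d0.0045 z0.2546 F a,n,z -0.51 6.45 3.16 M [ 0.92 -0.39  0.28] [-7.8740e+01  1.1000e-01 -1.7996e+02]
```

Request:
move_arm(
  commands=[
    [[0, 0, 0.03, 0, 0, 0], [0, 0, 0.06, 0, 0, 0], [0, 0, 0.1, 0, 0, 0], [0, 0, 0.1, 0, 0, 0]],
  ],
)

```text
time: 17.05
position: [0.5499, -0.1047, 0.2508]
tool_rot: [0.773, 0.634, 0.001, 0.0]
ft_force: [0.8, 6.0, 4.2]
grip_width: 0.0397
grip_force: 40.0
```

```bash
python3 -c "
from h import *
st()"
```

```text
t17.05 s0.5598 d0.0046 z0.2508 F a,n,z -0.37 6.01 4.2 M [ 0.9  -0.35  0.31] [-7.8740e+01  1.3000e-01 -1.7997e+02]
```

Request:
move_arm(
  commands=[
    [[0, 0, 0.03, 0, 0, 0], [0, 0, 0.06, 0, 0, 0], [0, 0, 0.1, 0, 0, 0], [0, 0, 0.1, 0, 0, 0]],
  ],
)

```text
time: 17.55
position: [0.5499, -0.1047, 0.2469]
tool_rot: [0.773, 0.634, 0.001, 0.001]
ft_force: [0.2, 6.3, 4.4]
grip_width: 0.0396
grip_force: 40.0
```

Request:
move_arm(
  commands=[
    [[0, 0, 0.02, 0, 0, 0], [0, 0, 0.04, 0, 0, 0], [0, 0, 0.06, 0, 0, 0], [0, 0, 0.06, 0, 0, 0]],
  ],
)

```text
time: 18.05
position: [0.5499, -0.1047, 0.2444]
tool_rot: [0.773, 0.634, 0.001, 0.001]
ft_force: [0.8, 5.9, 4.0]
grip_width: 0.0395
grip_force: 40.0
```

```bash
python3 -c "
from h import *
st()"
```

```text
t18.05 s0.5598 d0.0046 z0.2444 F a,n,z -0.35 5.94 3.99 M [ 0.98 -0.41  0.26] [-7.8750e+01  1.3000e-01 -1.7997e+02]
```

Request:
move_arm(
  commands=[
    [[0, 0, 0.02, 0, 0, 0], [0, 0, 0.02, 0, 0, 0], [0, 0, 0.02, 0, 0, 0]],
  ],
)

```text
time: 18.42
position: [0.5499, -0.1047, 0.2438]
tool_rot: [0.773, 0.634, 0.001, 0.001]
ft_force: [0.7, 6.1, 5.2]
grip_width: 0.0399
grip_force: 40.0
```

Request:
move_arm(
  commands=[
    [[0, 0, 0.015, 0, 0, 0], [0, 0, 0.015, 0, 0, 0], [0, 0, 0.015, 0, 0, 0]],
  ],
)

```text
time: 18.8
position: [0.55, -0.1047, 0.2433]
tool_rot: [0.773, 0.634, 0.001, 0.001]
ft_force: [0.1, 6.5, 6.5]
grip_width: 0.0396
grip_force: 40.0
```

```bash
python3 -c "
from h import *
st()"
```

```text
t18.80 s0.5598 d0.0046 z0.2433 F a,n,z -1.17 6.4 6.49 M [ 0.99 -0.26  0.24] [-7.8740e+01  1.4000e-01 -1.7997e+02]
```

Request:
move_arm(
  commands=[
    [[0, 0, 0.015, 0, 0, 0], [0, 0, 0.015, 0, 0, 0], [0, 0, 0.015, 0, 0, 0]],
  ],
)

```text
time: 19.18
position: [0.55, -0.1047, 0.2431]
tool_rot: [0.773, 0.634, 0.001, 0.001]
ft_force: [1.0, 7.9, 8.5]
grip_width: 0.0396
grip_force: 40.0
```

```bash
python3 -c "
from h import *
st()"
```

```text
t19.18 s0.5599 d0.0046 z0.2431 F a,n,z -0.55 7.94 8.45 M [ 1.02 -0.16  0.2 ] [-7.8730e+01  1.5000e-01 -1.7998e+02]
```

The force rise at z = 0.243 (travel 18.4 mm) means the slot end has been reached. I'll unload, then release.

Request:
move_arm(
  commands=[
    [[0.01, 0, -0.03, 0, 0, 0], [0.01, 0, -0.04, 0, 0, 0], [0.01, 0, -0.04, 0, 0, 0]],
  ],
)

```text
time: 19.55
position: [0.5501, -0.1046, 0.2432]
tool_rot: [0.773, 0.634, 0.001, 0.0]
ft_force: [2.3, 4.8, 1.8]
grip_width: 0.0397
grip_force: 40.0
```

Request:
move_arm(
  commands=[
    [[0, 0, 0, 0, 0, 0], [0, 0, 0, 0, 0, 0], [0, 0, 0, 0, 0, 0], [0, 0, 0, 0, 0, 0], [0, 0, 0, 0, 0, 0], [0, 0, 0, 0, 0, 0]],
  ],
  claw=-0.7,
  squeeze=10,
)

```text
time: 20.3
position: [0.5496, -0.105, 0.2427]
tool_rot: [0.773, 0.634, -0.0, 0.0]
ft_force: [0.4, 0.5, -0.5]
grip_width: 0.0737
grip_force: 0.0
```

```bash
python3 -c "
from h import *
st()"
```

```text
t20.30 s0.5595 d0.0041 z0.2427 F a,n,z 0.29 0.59 -0.49 M [-0.03 -0.07  0.  ] [-78.71  -0.   180.  ]
```

Request:
move_arm(
  commands=[
    [[0, 0, -0.3, 0, 0, 0], [0, 0, -1, 0, 0, 0], [0, 0, -2, 0, 0, 0], [0, 0, -3, 0, 0, 0], [1.5, 0, -4, 0, 0, 0], [3, 0, -4.5, 0, 0, 0], [4.5, 0, -4.5, 0, 0, 0], [6, 0, -4.5, 0, 0, 0], [6, 0, -4.5, 0, 0, 0], [6, 0, -4.5, 0, 0, 0]],
  ],
)

```text
time: 21.55
position: [0.5961, 0.1306, 0.4231]
tool_rot: [0.773, 0.635, -0.0, 0.0]
ft_force: [0.2, -0.1, -0.4]
grip_width: 0.0743
grip_force: 0.0
```

```bash
python3 - <<'E'
from h import *
st();S=camera("scene");W=pts(S);d=W@n;s=W@a;z=W[...,2]
px=S["pixels"].astype(int);b=(px[...,0]>px[...,2]+40)&(abs(s-.56)<.06)&(d<.06)&(d>-.05)
t=W[b];print("blue z",np.percentile(t[:,2],[2,50,98]))
t=t[t[:,2]>t[:,2].max()-.006];r=cv2.minAreaRect((np.c_[t@a,t@n]*1000).astype(np.float32));print("top",r,np.median(t[:,2]))
m=(abs(s-.56)<.045)&(d>-.05)&(d<-.03);print("plate top z",np.percentile(z[m],[50,98,99.5]))
im=S["pixels"][190:300,80:230];cv2.imwrite("pics/end.png",cv2.resize(im,None,fx=5,fy=5,interpolation=cv2.INTER_CUBIC))
E
```

```text
t21.55 s0.5592 d0.2443 z0.4231 F a,n,z 0.2 -0.06 -0.37 M [ 0.01 -0.06 -0.  ] [-78.8   -0.   179.96]
blue z [0.04442412 0.07878055 0.09941017]
top ((562.1221313476562, 8.013870239257812), (46.223968505859375, 42.18148422241211), 88.86416625976562) 0.09775781680605007
plate top z [0.06408775 0.12941319 0.13047818]
```

View pics/end.png

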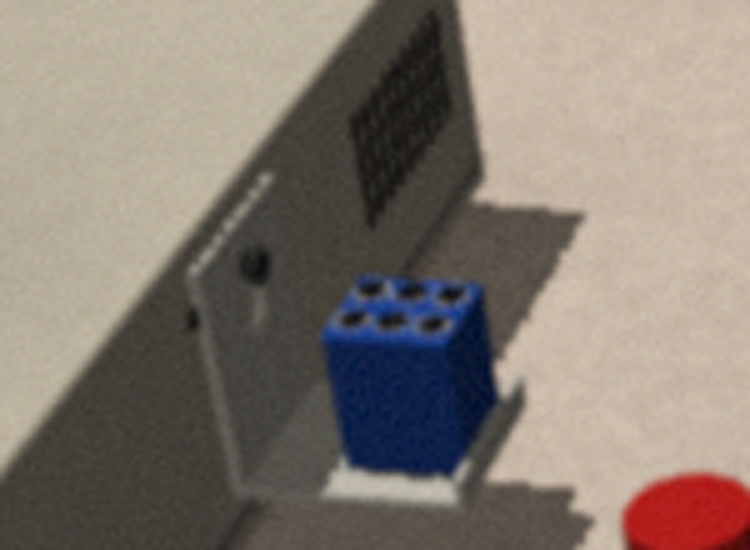

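The rack hangs upright and flat, with the screw head at about (131,243) at the top of the keyhole slot and the hole visible below it. The block top at z≈0.098 and the plate top at z≈0.130 match the fully home position.

```bash
python3 -c "
from rig import *
print(hand_in())"
```

```text
the job is handed in; nothing more can be done
None
```

The rack is hanging upright and flat on the oven's side panel, with the screw fully home at the end of the narrow slot. The highest measured push was about 14 N, no bystander was touched, and the job was handed in at about 22 s.

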